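# Fit a fresh battery in the dolls' house light unit and shut its hood

## Task

Fit the loose block battery into the dolls' house light unit: with its studs facing the sprung contact block, press the block back and let the battery down behind the end lip until it lies flat and fully home, then slide the hood fully shut over it. Work by feel: the contacts bend if the block is driven hard into its stop, so do not ram or force the battery, and leave the toys around it where they stand.

Things in the scene. Friction and masses are not known exactly. Their poses are not given: they have to be found in the camera images.
- unit: Battery unit of the dolls' house lights, fixed: grey case 164 x 52 mm. Origin: under its middle, on the table; z up, x along the battery channel. x = -80 to -3 mm: solid deck (top at z = 23); -3 to +84: open battery bay with a cream cradle, in which the battery lies between contact block and end lip. More than 40 N between battery and unit damages it.
- bay (a point): Nominal centre of a battery that is home (unit x = 47.75, z = 13.75 mm; axes as the unit's). Flat floor at z = 5; channel 29.5 mm wide between low walls with flared tops (up to z = 12) at its two ends only, middle cut out for finger and thumb. The cradle (floor, walls, lip, block) is clipped in up to 7 mm off nominal either way along x, anew each time, not measured: feel for it.
- lip (a point): Nominal top inner edge of the end lip that keeps the battery in: unit x = 72 mm, top at z = 12, 4 mm thick, 38 wide. Moves with the cradle (up to 7 mm off along x). With the contact block pressed fully back the gap between block and lip is 50.5 mm, 2 mm more than the battery; let go, the spring pushes the battery against the lip. Set it down on the floor slowly.
- block_face (a point): Nominal middle of the free contact block's face (unit x = 30.5 mm; up to 7 mm off with the cradle). Black block 30 mm wide, z = 6 to 24.5, for the studs to press on. It slides 9 mm towards -x on a spring: 3 N to start it, 8 N when fully back at x = 21.5, then a hard stop. A slow push to 11-13 N has found it; keep that up while lowering, or it springs back. Over 20 N on the studs bends the contacts. This point stays put.
- hood (a joint): Cream sliding hood, position along the unit's x (m): 0 parked over the deck, 0.079 fully shut over the bay, at its end stop. About 4 N of friction; stays where left. An inverted U 80 mm long, 45.5 wide, top at z = 27.5 mm, underside 25; leading edge at unit x = 0 when parked. It clears a battery that is fully home by 2.5 mm and jams on one that is not.
- thumb_bar (a point): Centre of the thumb bar on top of the hood: an upright bar 9 mm along the unit's x, 30 mm across it, 11 mm high (unit z = 27.5 to 38.5); moves with the hood. Axes as the unit's.
- battery_mid (a point): Centre of the 9 V block battery, 48.5 mm long with its studs, 26.5 mm wide, 17.5 mm high as it lies, 46 g; silver jacket with a black end that bears two round metal snap studs. x points along its length to the studs, z up. At the start it lies flat on the table with the studs roughly to the robot's left (+y).
- battery_studs (a point): Middle of the stud tips, at the battery's end face, 24.25 mm from its centre. Axes as battery_mid.
- jar: Small glass jar with a twist cap, 42 mm wide, 55 mm tall; origin at the centre of its underside. To be left alone.
- block: Orange wooden cube, 32 mm, standing between battery and unit; origin at the centre of its underside. To be left alone.
- kettle: Silver toy kettle, 76 mm wide, 85 mm tall; origin at the centre of its underside. To be left alone.
- tub: Purple toy bath tub, 140 x 72 mm, 68 mm tall; origin at the centre of its underside. To be left alone.
- chair: Dolls' wooden chair, 42 mm wide, 92 mm tall; origin at the centre of its underside. To be left alone.
- side_table: Dolls' round wooden table, 90 mm wide, 60 mm tall; origin at the centre of its underside. To be left alone.
Things that resemble listed ones, but are neither listed nor needed, are in the scene too. What is shaped like the part that bears battery_mid but yellow is not meant.

How it is judged:
On the way, in this order (a step that is already met when the one before it is completed fails the run):
1. the battery lies home in the channel, studs to the contact block (z of battery_mid in the frame of unit between 0.0115 and 0.0155 m and y of battery_mid in the frame of unit between -0.003 and 0.003 m and x of battery_mid in the frame of unit between 0.0375 and 0.0565 m and x of battery_studs in the frame of unit below 0.036 m), for 0.2 s.
2. the hood is slid shut (value of joint hood above 0.077 m), for 0.2 s.
At the end, for the whole second after the job is handed in: Battery flat (4.5 degrees) and still in the channel, studs towards the contact block, its centre within 2 mm of the seated height, 3 mm sideways and 9 mm along of the nominal place (the cradle varies); hood within 2 mm of its end stop; hand off the unit (all of step 1 and angle between battery_mid's own z axis and vertical below 0.08 rad and value of joint hood above 0.077 m and linear speed of battery below 0.02 m/s and contact force between the fingers and unit below 0.5 N); the robot touches nothing.
It fails at once if the battery is rammed against the unit with more than 40 N (contact force between battery and unit above 40 N).
It fails at once if the studs are pressed on the contact block with more than 20 N (contact force between battery_c1 and unit above 20 N).
It fails at once if a toy nearby (jar, block, kettle, tub, chair or round table) is pushed more than 15 mm from its place (distance of any of jar, block, kettle, tub, chair, side_table from where it was at the start of the episode above 0.015 m).
It also fails if it takes over 56 s, if anything falls off the work surface, if the arm or the gripper's body presses on something with over 40 N, if the wrist force passes 120 N, or if a joint passes its speed limit or range.

## Robot

A 6-joint arm with a two-finger parallel gripper is mounted at the origin on the work surface. World frame = base frame: x ahead of the robot, y to its left, z up, the work surface at z = 0. Lengths are in m, angles in rad, forces in N, time in s.
With the tool pointing down it reaches from about 0.35 to 0.975 m from the base axis. Payload 4.9 kg.
Tool frame: the origin (TCP) lies at the very end of the fingers, on their centre line; the grasp point (between the pads) lies manip.grip_point_offset behind it (manip.grip_point_offset is the distance from the TCP to the grasp point, in m); z points along the fingers, y is the line along which they close (so a half turn about z gives the same grasp; the last joint's range is limited). The gripper opens to 85 mm and grips with 20 to 120 N. Pads are 22 mm wide; open, the fingers measure 114 mm over their backs; the gripper's body (76 mm by 85 mm) begins 54 mm behind the grasp point. The pads swing forward as they close: fully open they stand 13 mm farther back than shut.
Start: joints at [1.226, 0.053, 1.613, -0, 1.476, -0.119], TCP at [0.14, 0.609, 0.231] pointing down, gripper open.
Joint ranges: [-3.01, 3.01], [-1.01, 2.22], [0.06, 2.58], [-1.02, 4.17], [0.09, 2.62], [-3.14, 3.14]. Speed limits (rad/s): [2.57, 2.57, 3.14, 3.14, 3.14, 3.14].

## Interface

Orientations are given as a unit quaternion [w, x, y, z].
In Python, from plant import manip gives the robot as it stands.
- The arm moves only by the shell command python3 -m crank 'ROWS' [OPENING]. ROWS is JSON, a list of rows, each an object of numbers: "x", "y", "z": the shift along the tool's x, y, z in cm; "turn": the turn about the tool's z in rad. In form: [{"x": .., "y": .., "z": .., "turn": ..}, ...]. A call has 1 to 5 rows; each row shifts and turns the commanded pose from where the row before left it, along the tool's axes as they then stand; what a row does not reach is not made up. A row lasts 1/10 s, in which the tool goes at most 50 mm and 8.59 degrees, less where a joint would pass 70% of its speed; a pose out of reach is approached as far as the arm can. A call with a gripper value outside its range is refused whole. OPENING is the opening in per cent of the stroke, from 0 (shut) to 100 (fully open), set as the call begins (- or left out, the last holds). The fingers move at their own pace and stop on an object; the grip force is fixed at half the most. Time passes only in rows, so rows that do not move let the fingers close. It gives the time, the measured TCP pose, the force, the opening and the grip force at its end, in the units of the state.
- manip.state(): the state, without advancing time (a new reading comes with each control period).
- manip.grab_frame(name): name is "scene" or "top"; returns (picture, depth): 384x512x3 uint8, red, green, blue; 384x512 float32, m along the optical axis (not along the pixel's ray), 0 where there is no reading.
- manip.camera_model(name): a dict with "mtx" (3x3 intrinsics, pixels), "world_to_cam" (4x4, takes a point from world to camera coordinates). Camera axes: x right, y down, z forward; pixel columns grow to the right and rows downward; lengths in m; the calibration is good to about 2 mm. A picture is of the moment at which its call begins. camera_model takes no time and is no camera call.
- manip.job_done(): hands the job in; it is judged then, once.
The state is a dict: "time": time; "joint_pos": joint angles; "joint_vel": joint speeds; "joint_efforts": joint torques, N m; "tool_pos": TCP position; "tool_rot": TCP orientation; "contact_force": force on the tool from outside, world axes, zero at the start; "ft_torque": the same for the moment, N m; "gripper_width": opening from 0.0 (shut) to 1.0 (fully open); "grasp_force": force on a finger pad.
Only numpy, scipy, OpenCV 4.12 (cv2) and the standard library are available. Lean on these libraries where they do the work, as an engineer would, in place of code of your own. Each camera call takes 0.05 s, during which the arm holds its last target. There are 200 camera calls.

## Working session

There is one attempt and no reset: what is moved stays moved. The work goes in short steps, Python scripts to look and compute and a shell command to move; the robot and the scene stay as the last step left them, time stands still between calls to the robot, and variables do not carry over. Pictures are saved under pics/ and viewed, at most 10 in all, crops included, and the job is handed in when it is done.

```bash
mkdir -p pics; ls; cat > h.py <<'E'
import numpy as np, cv2
from plant import manip
from scipy.spatial.transform import Rotation as R
def grab(n):
    p,d=manip.grab_frame(n); np.savez('%s.npz'%n,p=p,d=d); return p,d
def pts(n,d):
    c=manip.camera_model(n); K=np.array(c['mtx']);T=np.linalg.inv(np.array(c['world_to_cam']))
    v,u=np.mgrid[:384,:512]
    P=np.stack([(u-K[0,2])/K[0,0]*d,(v-K[1,2])/K[1,1]*d,d],-1)
    return P@T[:3,:3].T+T[:3,3]
E
python3 - <<'E'
from h import *
for n in ('top','scene'):
    p,d=grab(n); cv2.imwrite('pics/%s0.png'%n,cv2.resize(p[...,::-1],(800,600)))
    c=manip.camera_model(n); T=np.linalg.inv(np.array(c['world_to_cam'])); print(n,np.array(c['mtx']).round(1).tolist(),T.round(3).tolist())
print(manip.grip_point_offset); print(manip.state())
E
```

```text
pics
top [[358.6, 0.0, 256.7], [0.0, 358.6, 187.5], [0.0, 0.0, 1.0]] [[0.017, -0.985, 0.172, 0.415], [-1.0, -0.017, 0.005, -0.041], [-0.002, -0.172, -0.985, 1.112], [0.0, 0.0, 0.0, 1.0]]
scene [[370.2, 0.0, 253.5], [0.0, 370.2, 188.1], [0.0, 0.0, 1.0]] [[0.663, 0.645, -0.381, 0.923], [0.749, -0.564, 0.348, -0.361], [0.01, -0.516, -0.857, 0.815], [0.0, 0.0, 0.0, 1.0]]
0.0187
{'time': 0.1, 'joint_pos': array([ 1.22601432e+00,  5.32954936e-02,  1.61416343e+00,  3.49831799e-06,
        1.47600687e+00, -1.19014130e-01]), 'joint_vel': array([ 1.11179083e-03, -7.18049401e-04, -3.26532860e-03, -4.98915486e-04,
        2.64222218e-06,  1.81721022e-03]), 'joint_efforts': array([ 5.32454635e-05, -3.94903886e+01, -3.71364176e+01, -1.24622406e-04,
        3.95283263e-03, -5.74138539e-06]), 'tool_pos': array([0.13972311, 0.60859889, 0.23017905]), 'tool_rot': array([-2.16942009e-04,  1.12644464e-01,  9.93634917e-01, -9.11100012e-04]), 'contact_force': array([ 0.52441194,  0.29112085, -0.39729133]), 'ft_torque': array([ 0.02105902,  0.04706827, -0.05274475]), 'grasp_force': 0.0, 'gripper_width': 0.9995098713707974}
```

View pics/top0.png

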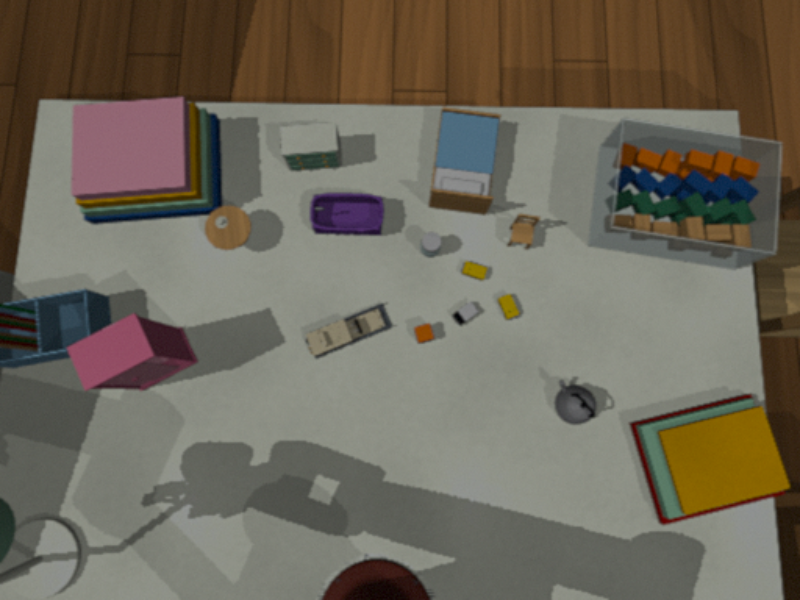

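View pics/scene0.png

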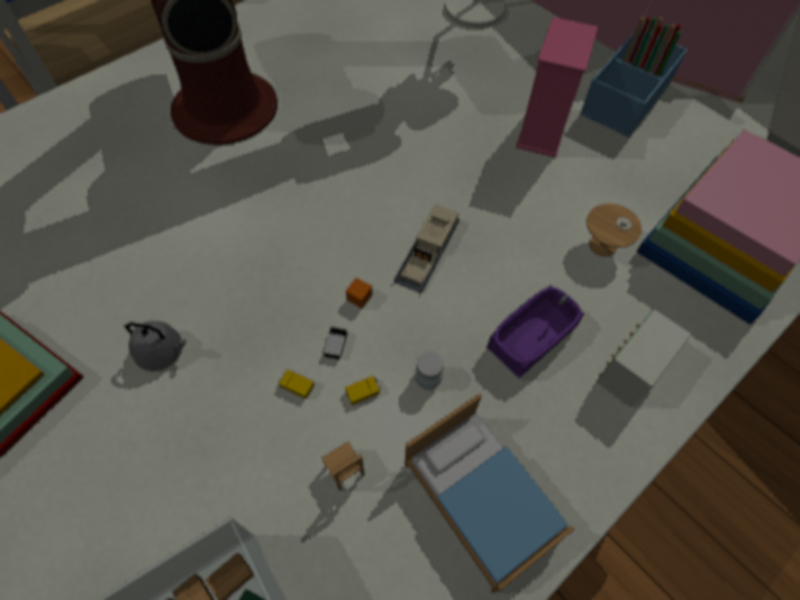

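The top view (800x600) shows the silver battery at (467,312) with its black stud end lower-left. The unit is at (348,330), with its bay end at the right (385,315). The orange cube is at (424,333), and there are two yellow decoys at (475,270) and (508,306).

```bash
python3 - <<'E'
from h import *
out=[]
for n,(x0,y0,w,h) in {'top':(185,150,150,90),'scene':(165,120,150,130)}.items():
    f=np.load(n+'.npz'); p,d=f['p'],f['d']; P=pts(n,d)
    fg=cv2.morphologyEx(((P[...,2]>.006)&(P[...,2]<.06)).astype(np.uint8),cv2.MORPH_OPEN,np.ones((2,2)))
    m=np.zeros_like(fg); m[y0:y0+h,x0:x0+w]=fg[y0:y0+h,x0:x0+w]
    k,L,S,C=cv2.connectedComponentsWithStats(m,connectivity=4)
    for i in range(1,k):
        if S[i,4]<15: continue
        q=P[L==i]; r=cv2.minAreaRect(q[:,:2].astype(np.float32)*1000)
        print(n,i,C[i].round(1),S[i,4],'rect',np.round(r[0],1),np.round(r[1],1),round(r[2],1),'z',np.percentile(q[:,2],[10,50,90,99]).round(4),'rgb',np.median(p[L==i],0))
    t=(P[...,2][(d>0)&(abs(P[...,2])<.006)]); print('table z',np.median(t))
    out.append(cv2.resize(p[y0:y0+h,x0:x0+w,::-1],None,fx=5,fy=600/130/1.0 if n=='scene' else 5,interpolation=cv2.INTER_CUBIC))
for n,o in zip('ab',out): cv2.imwrite('pics/%s1.png'%n,o)
E
```

```text
top 1 [226.2 150.2] 50 rect [727.5  72.9] [  4.4 131.2] 0.6 z [-0.0021  0.0013  0.0096  0.012 ] rgb [106.5 105.  102. ]
top 2 [276.1 157.3] 173 rect [701.2 -98. ] [36.6 48.8] 27.1 z [0.0025 0.0528 0.0565 0.058 ] rgb [122. 123. 123.]
top 3 [330.6 153.1] 50 rect [ 715.4 -266.4] [27.8 16.2] 84.4 z [-0.0006  0.0405  0.0439  0.0462] rgb [132. 102.  64.]
top 4 [303.9 173.6] 136 rect [ 654.3 -183.3] [50.4 26.9] 78.1 z [0.0022 0.0165 0.0192 0.0215] rgb [138. 117.   0.]
top 5 [325.9 196.7] 136 rect [ 513.5 -147.5] [ 50.8 286.2] 32.9 z [0.0049 0.0166 0.0196 0.0221] rgb [140. 119.   0.]
top 6 [298.2 201.2] 135 rect [ 566.8 -165.8] [25.9 51.1] 36.3 z [0.0005 0.0162 0.0194 0.0214] rgb [113. 114. 115.]
top 8 [229.6 209.7] 35 rect [535.6  46.5] [33.3 12.8] 6.0 z [0.0042 0.0205 0.0258 0.0278] rgb [57. 53. 47.]
top 9 [211.2 217.2] 463 rect [461.   58.4] [199.8  91.5] 40.3 z [0.0068 0.0268 0.0309 0.0409] rgb [132. 125. 104.]
top 12 [271.6 213.9] 119 rect [525.3 -82.9] [31.8 35. ] 17.0 z [-0.0006  0.0314  0.0343  0.0356] rgb [137.  72.   4.]
table z -3.173330648920114e-05
scene 1 [280.6 147.8] 552 rect
[... 352 characters left out ...]
1 -222.8] [ 40.8 503.4] 52.1 z [0.0051 0.0301 0.0337 0.0357] rgb [90.  54.   7.5]
scene 11 [271.9 183.5] 17 rect [583.7  14.2] [ 3.2 27.7] 22.2 z [-0.0002  0.0023  0.0088  0.0103] rgb [89. 90. 82.]
scene 12 [215.2 220.3] 222 rect [ 570.8 -161.2] [25.5 50.5] 37.2 z [0.0032 0.0169 0.0191 0.0206] rgb [90.5 91.  88. ]
scene 14 [275.3 238.2] 359 rect [ 796.5 -217.4] [ 39.8 381.5] 35.5 z [0.0075 0.0525 0.0559 0.0576] rgb [92. 93. 89.]
scene 15 [189.4 244.8] 190 rect [ 747.4 -290.5] [ 47.9 376.2] 75.3 z [0.0137 0.0172 0.019  0.1089] rgb [115.  96.   0.]
scene 16 [234.5 246.6] 109 rect [ 659.1 -178.6] [48.3 21.5] 73.9 z [0.0153 0.0173 0.0193 0.021 ] rgb [116.  97.   0.]
table z 0.0001873810441133661
```

View pics/a1.png

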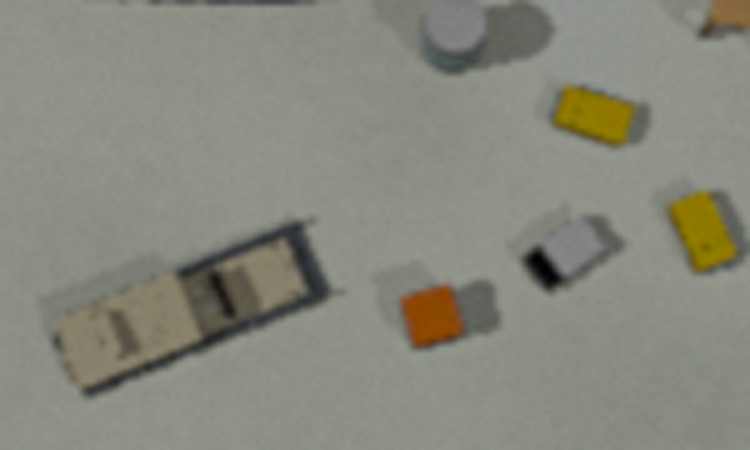

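View pics/b1.png

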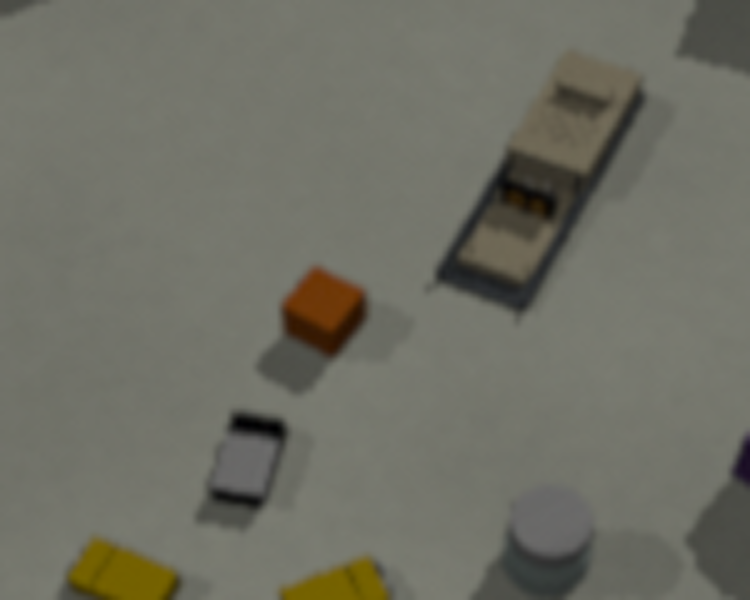

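The crops show the battery's black end at (545,267) in the top crop, pointing to the unit at lower left. The contact block is the black bar at (222,293) and the hood is parked at (125,335). The cube sits between them at (432,315).

```bash
cat > meas.py <<'E'
from h import *
def cast(n,uv,z):
    c=manip.camera_model(n); K=np.array(c['mtx']);T=np.linalg.inv(np.array(c['world_to_cam']))
    r=np.c_[(uv-K[[0,1],[2,2]])/K[[0,1],[0,1]],np.ones(len(uv))]@T[:3,:3].T
    return (T[:3,3]+r*((z-T[2,3])/r[:,2])[:,None])[:,:2]
def face(n,P,p,c,rad,z,tol,col=None):
    m=(abs(P[...,2]-z)<tol)&(np.hypot(P[...,0]-c[0],P[...,1]-c[1])<rad)
    if col is not None: m&=col
    m=cv2.morphologyEx(m.astype(np.uint8),cv2.MORPH_OPEN,np.ones((2,2)))
    k,L,S,_=cv2.connectedComponentsWithStats(m,connectivity=4); i=1+S[1:,4].argmax()
    v,u=np.where(L==i); w=cast(n,np.c_[u,v].astype(float),z)
    q=w-w.mean(0); e,V=np.linalg.eigh(q.T@q); a=V[:,1]
    ext=lambda t:np.percentile(t,[1,99])
    s,t=w@a,w@V[:,0]; r=cv2.minAreaRect(w.astype(np.float32)*1000)
    print(n,len(u),'centroid',w.mean(0).round(4),'axis deg',np.degrees(np.arctan2(a[1],a[0])).round(1),'ext',np.ptp(ext(s)).round(4),np.ptp(ext(t)).round(4),'rect',np.round(r[0],1),np.round(r[1],1),round(r[2],1))
if __name__=='__main__':
  for n in ('top','scene'):
    f=np.load(n+'.npz');p=f['p'].astype(int);P=pts(n,f['d'])
    print('battery');face(n,P,p,(.568,-.163),.04,.0175,.006)
    cream=(p[...,0]-p[...,2]>12)
    print('hood');face(n,P,p,(.513,.10),.08,.0275,.006,cream)
    print('unit all');face(n,P,p,(.53,.065),.11,.020,.02)
    print('block');face(n,P,p,(.525,-.083),.03,.032,.006)
E
python3 meas.py
```

```text
battery
top 130 centroid [ 0.5654 -0.1646] axis deg 130.1 ext 0.0472 0.0255 rect [ 565.3 -164.1] [25.8 48.1] 37.6
hood
top 368 centroid [0.5122 0.1006] axis deg 113.8 ext 0.0791 0.045 rect [512.4 101.3] [45.9 81.8] 23.1
unit all
top 994 centroid [0.5264 0.0658] axis deg 112.9 ext 0.1633 0.0745 rect [531.5  71.2] [ 84.9 177. ] 19.5
block
top 109 centroid [ 0.5242 -0.0824] axis deg 179.0 ext 0.0338 0.0336 rect [524.2 -82.6] [31.5 31.2] 16.7
battery
scene 203 centroid [ 0.5748 -0.1647] axis deg 128.2 ext 0.0461 0.0261 rect [ 574.6 -164.4] [26.9 47.7] 37.4
hood
scene 373 centroid [0.5226 0.1006] axis deg 112.8 ext 0.0789 0.0455 rect [521.1 102.9] [46.2 80.4] 23.2
unit all
scene 1253 centroid [0.5418 0.0596] axis deg 114.9 ext 0.1815 0.064 rect [539.6  58. ] [ 74.4 200.7] 28.2
block
scene 154 centroid [ 0.5334 -0.0834] axis deg 115.8 ext 0.0343 0.0331 rect [533.5 -83.2] [33.  33.5] 18.6
```

```bash
python3 - <<'E'
from h import *
for n in ('top','scene'):
    f=np.load(n+'.npz');P=pts(n,f['d']).reshape(-1,3)
    t=P[(P[:,2]>.06)&(P[:,1]>.12)&(P[:,1]<.75)&(P[:,0]>.1)&(P[:,0]<.75)]
    q=t[(t[:,1]<.6)&(t[:,0]<.6)]
    print(n,'tall',len(q),q.min(0).round(3),q.max(0).round(3)) if len(q) else 0
    a=np.radians(-66.8);ex=np.array([np.cos(a),np.sin(a)]);ey=np.array([-ex[1],ex[0]])
    h=np.array([.5122,.1006]) if n=='top' else np.array([.5226,.1006])
    o=h+ex*.040   # unit origin
    x=(P[:,:2]-o)@ex;y=(P[:,:2]-o)@ey
    print('origin',o)
    for s in range(-2,9):
        print(s*10,[ (int(1000*np.median(P[k,2])) if k.sum() else -1) for y0 in range(-32,33,4) for k in [(abs(x-s*.01)<.005)&(abs(y-y0*.001)<.002)]])
E
```

```text
top tall 2890 [0.175 0.364 0.06 ] [0.593 0.6   0.296]
origin [0.52795768 0.06383459]
-20 [0, 2, 0, 9, 27, 26, 26, 27, 26, 26, 29, 27, 29, 28, 28, 28, 2]
-10 [0, 1, -1, 7, 26, 27, 27, 27, 30, 27, 27, 25, 26, 27, 28, 27, 3]
0 [0, 0, -1, 8, 8, 7, 20, 5, 6, 12, 10, 6, 13, 5, 5, 9, 1]
10 [0, 1, 0, 5, 4, 3, 6, 7, 15, 3, 4, 6, 4, 4, 4, 5, -1]
20 [-2, -1, 0, 8, 4, 7, 18, 22, 23, 24, 23, 25, 22, 8, 5, 8, 5]
30 [0, 0, 1, 6, 3, 3, 5, 5, 5, 6, 3, 5, 6, 4, 3, 4, 6]
40 [1, 0, -3, 7, 7, 3, 5, 3, 3, 4, 7, 3, 6, 2, 3, 7, 3]
50 [0, 2, 0, 8, 5, 4, 5, 2, 4, 5, 5, 3, 0, 7, 5, 3, 4]
60 [0, 0, 0, 8, 3, 10, 4, 7, 4, 8, 2, 4, 5, 6, 7, 7, 0]
70 [1, 1, 0, 7, 5, 3, 4, 3, 4, 3, 4, 5, 2, 4, 3, 2, 4]
80 [-1, 0, 0, 2, -1, 3, 1, 0, 0, 1, 1, 0, 2, -1, 1, -1, 0]
scene tall 2452 [0.409 0.362 0.06 ] [0.596 0.599 0.206]
origin [0.53835768 0.06383459]
-20 [0, 28, 27, 26, 28, 28, 29, 26, 27, 27, 27, 27, 22, 10, 1, 0, 0]
-10 [0, 17, 21, 28, 26, 26, 27, 25, 27, 24, 27, 25, 20, 10, 1, 0, 1]
0 [4, 8, 4, 12, 16, 12, 14, 12, 16, 17, 9, 6, 15, 7, 0, 0, 0]
10 [5, 6, 3, 24, 24, 18, 24, 23, 19, 19, 5, 10, 2, 7, 0, 0, -1]
20 [2, 9, 4, 11, 15, 19, 12, 17, 12, 18, 9, 7, 4, 6, -1, 0, 0]
30 [1, 8, 5, 5, 4, 6, 5, 5, 4, 5, 5, 4, 5, 8, 1, 0, 1]
40 [4, 7, 3, 4, 5, 6, 4, 3, 4, 4, 5, 5, 3, 8, 0, 0, 0]
50 [-1, 9, 4, 7, 5, 6, 4, 4, 3, 7, 5, 5, 4, 6, 0, 0, 0]
60 [6, 6, 7, 10, 11, 8, 9, 8, 8, 8, 9, 8, 5, 7, 1, 0, 0]
70 [5, 8, 4, 4, 3, 5, 3, 3, 3, 4, 4, 5, 3, 9, 0, 0, 0]
80 [1, 2, 0, 0, 1, 0, 0, 0, 0, 1, 0, 1, 1, 2, 0, 0, 0]
```

```bash
python3 -m crank '[{"x":-3.35,"y":-3.7},{"x":-3.35,"y":-3.7}]' 60
```

```text
schema error: expected keys x, y, z, turn
```

```bash
python3 - <<'E'
from meas import *
for n in ('top','scene'):
    f=np.load(n+'.npz');p=f['p'].astype(int);P=pts(n,f['d'])
    for nm,c,rad,z in (('bat',(.568,-.163),.04,.0175),('cube',(.527,-.083),.03,.032),('hood',(.513,.1),.08,.0275)):
        m=(abs(P[...,2]-z)<.004)&(np.hypot(P[...,0]-c[0],P[...,1]-c[1])<rad)
        if nm=='hood': m&=(p[...,0]-p[...,2]>12)
        v,u=np.where(m); w=cast(n,np.c_[u,v].astype(float),z); print(n,nm,len(u),u.mean().round(1),v.mean().round(1),P[m].mean(0).round(4),w.mean(0).round(4))
        # colour-only centroid
        b=p[v.min()-4:v.max()+5,u.min()-4:u.max()+5]
        if nm=='cube':
            q=b[...,0]-b[...,2]>50; vv,uu=np.where(q);print('  colour',(uu+u.min()-4).mean().round(1),(vv+v.min()-4).mean().round(1),len(uu))
    c=manip.camera_model(n);print(np.linalg.inv(c['world_to_cam'])[:3,:3]@np.linalg.inv(c['world_to_cam'])[:3,:3].T)
E
python3 -m crank '[{"x":-3.35,"y":-3.7,"z":0,"turn":0},{"x":-3.35,"y":-3.7,"z":0,"turn":0}]' 60
```

```text
top bat 120 297.5 199.9 [ 0.569  -0.1619  0.0169] [ 0.5689 -0.1618]
top cube 103 270.7 212.6 [ 0.5267 -0.0793  0.0321] [ 0.5267 -0.0793]
  colour 271.1 212.6 109
top hood 355 210.4 215.3 [0.5159 0.1032 0.0274] [0.5159 0.1032]
[[ 1.00000000e+00  1.49474132e-16 -6.11304546e-17]
 [ 1.49474132e-16  1.00000000e+00  1.68106631e-17]
 [-6.11304546e-17  1.68106631e-17  1.00000000e+00]]
scene bat 199 214.1 218.6 [ 0.5708 -0.1645  0.0175] [ 0.5708 -0.1645]
scene cube 145 229.2 185.0 [ 0.5292 -0.0825  0.0319] [ 0.5292 -0.0826]
  colour 229.0 185.7 163
scene hood 368 279.3 145.1 [0.5186 0.0996 0.0277] [0.5185 0.0997]
[[ 1.00000000e+00 -2.53424817e-16 -1.01444704e-16]
 [-2.53424817e-16  1.00000000e+00  9.58998034e-17]
 [-1.01444704e-16  9.58998034e-17  1.00000000e+00]]
time: 0.3
tool_pos: [0.1885, 0.521, 0.2301]
tool_rot: [-0.0, 0.111, 0.994, -0.001]
contact_force: [1.3, -0.5, 0.5]
gripper_width: 0.692
grasp_force: 0.0
```

```bash
R='{"x":-3.265,"y":-3.646,"z":0,"turn":0}'; true; python3 -m crank '[{"x":-3.265,"y":-3.646,"z":0,"turn":0},{"x":-3.265,"y":-3.646,"z":0,"turn":0},{"x":-3.265,"y":-3.646,"z":0,"turn":0},{"x":-3.265,"y":-3.646,"z":0,"turn":0},{"x":-3.265,"y":-3.646,"z":0,"turn":0}]' 60
python3 -m crank '[{"x":-3.265,"y":-3.646,"z":0,"turn":0},{"x":-3.265,"y":-3.646,"z":0,"turn":0},{"x":-3.265,"y":-3.646,"z":0,"turn":0},{"x":-3.265,"y":-3.646,"z":0,"turn":0},{"x":-3.265,"y":-3.646,"z":0,"turn":0}]'
python3 -m crank '[{"x":-3.265,"y":-3.646,"z":0,"turn":0},{"x":-3.265,"y":-3.646,"z":0,"turn":0},{"x":-3.265,"y":-3.646,"z":0,"turn":0},{"x":-3.265,"y":-3.646,"z":0,"turn":0},{"x":-3.265,"y":-3.646,"z":0,"turn":0}]'
python3 -m crank '[{"x":0,"y":0,"z":2,"turn":0.136},{"x":0,"y":0,"z":2,"turn":0.136},{"x":0,"y":0,"z":2,"turn":0.136},{"x":0,"y":0,"z":2,"turn":0.136},{"x":0,"y":0,"z":2,"turn":0.136}]'
```

```text
time: 0.8
tool_pos: [0.3072, 0.3059, 0.2309]
tool_rot: [0.0, 0.112, 0.994, -0.0]
contact_force: [1.4, 0.2, -0.3]
gripper_width: 0.599
grasp_force: 0.0
time: 1.3
tool_pos: [0.4256, 0.0916, 0.2311]
tool_rot: [0.0, 0.113, 0.994, 0.0]
contact_force: [1.1, 1.6, 0.8]
gripper_width: 0.601
grasp_force: 0.0
time: 1.8
tool_pos: [0.5439, -0.1226, 0.2308]
tool_rot: [-0.0, 0.113, 0.994, 0.0]
contact_force: [-0.1, 0.4, 0.9]
gripper_width: 0.604
grasp_force: 0.0
time: 2.3
tool_pos: [0.5431, -0.1206, 0.1299]
tool_rot: [-0.001, 0.44, 0.898, -0.0]
contact_force: [-0.3, 0.3, 0.5]
gripper_width: 0.602
grasp_force: 0.0
```

```bash
python3 -m crank '[{"x":-2.5,"y":-0.25,"z":2,"turn":0},{"x":-2.5,"y":-0.25,"z":2,"turn":0},{"x":0,"y":0,"z":2,"turn":0},{"x":0,"y":0,"z":0,"turn":0}]'
python3 - <<'E'
from h import *
o=[]
for n,(x0,y0) in {'top':(250,160),'scene':(170,150)}.items():
    p,d=grab(n); o.append(cv2.resize(p[y0:y0+100,x0:x0+95,::-1],None,fx=4,fy=4,interpolation=cv2.INTER_CUBIC))
cv2.imwrite('pics/g2.png',np.hstack(o)); s=manip.state(); print(s['tool_pos'],s['tool_rot'])
E
```

```text
time: 2.7
tool_pos: [0.5678, -0.1624, 0.0672]
tool_rot: [-0.004, 0.438, 0.899, -0.0]
contact_force: [-2.0, -0.0, -0.6]
gripper_width: 0.602
grasp_force: 0.0
[ 0.56981475 -0.16274716  0.07072066] [-9.18883492e-04  4.37547414e-01  8.99194871e-01 -1.59594600e-05]
```

View pics/g2.png

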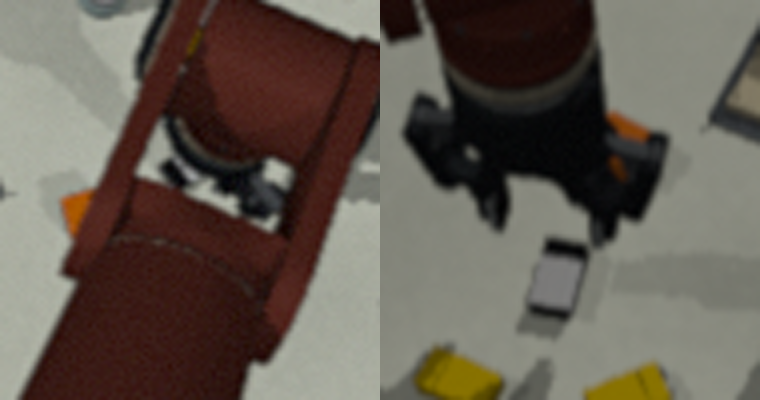

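The scene crop shows the fingertips at about (199,205) and (225,209.5) in full-image pixels, straddling the battery below. I'll check that against the projected TCP.

```bash
python3 - <<'E'
from meas import *
s=manip.state(); t=s['tool_pos'];q=s['tool_rot'];Rm=R.from_quat(q[[1,2,3,0]]).as_matrix()
c=manip.camera_model('scene');T=np.array(c['world_to_cam']);K=np.array(c['mtx'])
for k in (-.031,-.026,.026,.031):
  for b in (0,.005):
    w=t+Rm[:,1]*k-Rm[:,2]*b; x=T[:3,:3]@w+T[:3,3]; print(k,b,(K@x/x[2])[:2].round(1))
P=pts('scene',np.load('scene.npz')['d']);z=.0175
m=(abs(P[...,2]-z)<.004)&(np.hypot(P[...,0]-.57,P[...,1]+.163)<.04);v,u=np.where(m);print(P[m].mean(0),len(u))
E
```

```text
-0.031 0 [199.3 205.2]
-0.031 0.005 [199.1 204.1]
-0.026 0 [201.4 205.5]
-0.026 0.005 [201.2 204.5]
0.026 0 [223.7 209.3]
0.026 0.005 [223.6 208.2]
0.031 0 [225.9 209.6]
0.031 0.005 [225.8 208.6]
[ 0.57051209 -0.16441365  0.01723535] 198
```

```bash
python3 -m crank '[{"x":-0.1,"y":-0.05,"z":2.5,"turn":0},{"x":0,"y":0,"z":2.5,"turn":0},{"x":0,"y":0,"z":1.2,"turn":0},{"x":0,"y":0,"z":0.45,"turn":0},{"x":0,"y":0,"z":0,"turn":0}]'
python3 -m crank '[{"x":0,"y":0,"z":0,"turn":0},{"x":0,"y":0,"z":0,"turn":0},{"x":0,"y":0,"z":0,"turn":0},{"x":0,"y":0,"z":0,"turn":0},{"x":0,"y":0,"z":0,"turn":0}]' 15
python3 -m crank '[{"x":0,"y":0,"z":0,"turn":0},{"x":0,"y":0,"z":0,"turn":0},{"x":0,"y":0,"z":0,"turn":0},{"x":0,"y":0,"z":0,"turn":0},{"x":0,"y":0,"z":0,"turn":0}]'
```

```text
time: 3.3
tool_pos: [0.5709, -0.1641, 0.0053]
tool_rot: [0.0, 0.437, 0.899, 0.0]
contact_force: [0.2, 0.3, 1.1]
gripper_width: 0.6
grasp_force: 0.0
time: 3.8
tool_pos: [0.5721, -0.1647, 0.0067]
tool_rot: [0.002, 0.438, 0.899, 0.0]
contact_force: [-0.1, -0.1, 6.5]
gripper_width: 0.288
grasp_force: 61.2
time: 4.3
tool_pos: [0.5721, -0.1647, 0.0067]
tool_rot: [0.002, 0.438, 0.899, 0.0]
contact_force: [-0.6, 0.2, 6.9]
gripper_width: 0.29
grasp_force: 61.2
```

```bash
python3 -m crank '[{"x":0,"y":0,"z":-0.5,"turn":0},{"x":0,"y":0,"z":-2.5,"turn":0},{"x":0,"y":0,"z":-3,"turn":0},{"x":0,"y":0,"z":0,"turn":0.1285},{"x":0,"y":0,"z":0,"turn":0.1285}]'
python3 -m crank '[{"x":0,"y":0,"z":0,"turn":0},{"x":0,"y":0,"z":0,"turn":0},{"x":0,"y":0,"z":0,"turn":0}]'
```

```text
time: 4.8
tool_pos: [0.5714, -0.1645, 0.0664]
tool_rot: [0.001, 0.551, 0.834, 0.0]
contact_force: [0.7, 0.1, -0.9]
gripper_width: 0.287
grasp_force: 60.5
time: 5.1
tool_pos: [0.5703, -0.1641, 0.0644]
tool_rot: [-0.0, 0.548, 0.836, -0.0]
contact_force: [-0.3, 0.9, 0.2]
gripper_width: 0.288
grasp_force: 60.5
```

```bash
python3 -m crank '[{"x":3.97,"y":1.415,"z":0,"turn":0},{"x":3.97,"y":1.415,"z":0,"turn":0},{"x":3.97,"y":1.415,"z":0,"turn":0},{"x":3.96,"y":1.415,"z":0,"turn":0},{"x":0,"y":0,"z":0,"turn":0}]'
python3 -m crank '[{"x":0,"y":0,"z":0,"turn":0},{"x":0,"y":0,"z":0,"turn":0}]'
python3 - <<'E'
from h import *
o=[]
for n,(x0,y0) in {'top':(180,160),'scene':(215,110)}.items():
    p,d=grab(n); o.append(cv2.resize(p[y0:y0+100,x0:x0+95,::-1],None,fx=4,fy=4,interpolation=cv2.INTER_CUBIC))
cv2.imwrite('pics/g3.png',np.hstack(o)); s=manip.state(); print(s['tool_pos'],s['tool_rot'],s['contact_force'])
E
```

```text
time: 5.6
tool_pos: [0.5586, 0.008, 0.0643]
tool_rot: [-0.001, 0.547, 0.837, 0.0]
contact_force: [-0.2, -0.2, -1.1]
gripper_width: 0.291
grasp_force: 60.5
time: 5.8
tool_pos: [0.5598, 0.0031, 0.0647]
tool_rot: [0.0, 0.549, 0.836, -0.0]
contact_force: [-0.4, -0.8, 0.1]
gripper_width: 0.29
grasp_force: 60.5
[0.55987166 0.00270419 0.06482871] [ 9.33334527e-05  5.49765938e-01  8.35318742e-01 -6.50646669e-05] [-0.0582902  -0.16441504 -0.07476941]
```

View pics/g3.png

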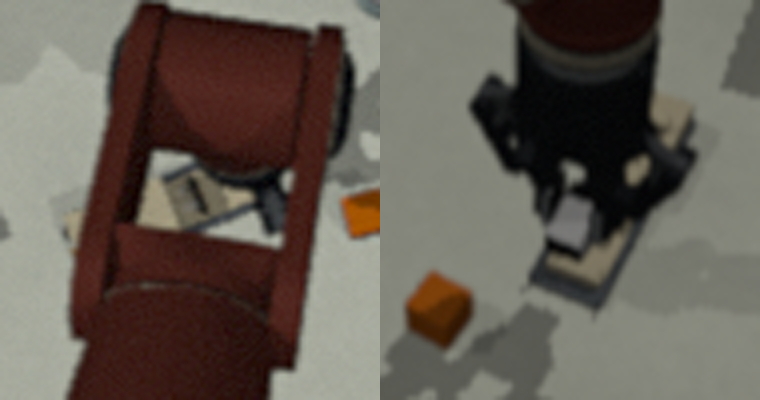

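The scene crop shows the gripped battery above the bay's outer half, its long axis in line with the unit. The cube is untouched. I'll check the battery height and lateral position in this frame.

```bash
python3 - <<'E'
from meas import *
f=np.load('scene.npz');P=pts('scene',f['d']);p=f['p'].astype(int)
ex=np.array([.394,-.919]);ey=np.array([.919,.394]);o=np.array([.5329,.0647])
X=(P[...,:2]-o)@ex;Y=(P[...,:2]-o)@ey;Z=P[...,2]
m=(abs(X-.08)<.02)&(abs(Y)<.02)&(Z>.05)&(Z<.09)&(p.min(-1)>75)
v,u=np.where(m);print(len(u),u.min(),u.max(),v.min(),v.max());print('bat top z',np.percentile(Z[m],[10,50,90]),'y',np.percentile(Y[m],[2,50,98]),'x',np.percentile(X[m],[2,50,98]))
# case rim in current image: outer end and sides for x 60..84
for a in (.055,.065,.075):
    k=(abs(X-a)<.005)&(Z>.004)&(Z<.013); print(a,np.percentile(Y[k],[1,99]).round(4))
k=(abs(Y)<.02)&(Z>.004)&(Z<.015)&(X>.03); print('end x',np.percentile(X[k],99))
E
```

```text
87 255 267 161 174
bat top z [0.07351033 0.07564699 0.07792524] y [-0.01557383 -0.00024737  0.01180287] x [0.06122464 0.07609963 0.08643921]
0.055 [-0.7953  0.2639]
0.065 [-0.7899  0.2595]
0.075 [-0.7897  0.2457]
end x 0.5861673079209205
```

```bash
python3 -m crank '[{"x":0,"y":-0.05,"z":2,"turn":0},{"x":0,"y":0,"z":1.5,"turn":0},{"x":0,"y":0,"z":0.6,"turn":0},{"x":0,"y":0,"z":0.39,"turn":0},{"x":0,"y":0,"z":0,"turn":0}]'
python3 -m crank '[{"x":0.2,"y":0,"z":0,"turn":0},{"x":0.2,"y":0,"z":0,"turn":0},{"x":0,"y":0,"z":0,"turn":0}]'
```

```text
time: 6.4
tool_pos: [0.5591, 0.0035, 0.0196]
tool_rot: [-0.0, 0.549, 0.836, -0.0]
contact_force: [0.7, 0.3, 0.1]
gripper_width: 0.289
grasp_force: 60.5
time: 6.7
tool_pos: [0.5578, 0.0077, 0.0204]
tool_rot: [0.0, 0.549, 0.836, 0.0]
contact_force: [-0.9, 0.3, -0.3]
gripper_width: 0.288
grasp_force: 60.5
```

```bash
for i in 1; do python3 -m crank '[{"x":0.1,"y":0,"z":0,"turn":0},{"x":0.1,"y":0,"z":0,"turn":0},{"x":0.1,"y":0,"z":0,"turn":0},{"x":0,"y":0,"z":0,"turn":0}]'; done; python3 -m crank '[{"x":0.1,"y":0,"z":0,"turn":0},{"x":0.1,"y":0,"z":0,"turn":0},{"x":0.1,"y":0,"z":0,"turn":0},{"x":0,"y":0,"z":0,"turn":0}]'
```

```text
time: 7.1
tool_pos: [0.5564, 0.0103, 0.0199]
tool_rot: [0.0, 0.549, 0.836, 0.0]
contact_force: [-0.5, 0.1, -0.2]
gripper_width: 0.289
grasp_force: 60.5
time: 7.5
tool_pos: [0.5552, 0.013, 0.0199]
tool_rot: [-0.0, 0.549, 0.836, -0.0]
contact_force: [-0.4, 0.2, -0.7]
gripper_width: 0.286
grasp_force: 60.5
```

```bash
python3 -m crank '[{"x":0.1,"y":0,"z":0,"turn":0},{"x":0.1,"y":0,"z":0,"turn":0},{"x":0.1,"y":0,"z":0,"turn":0},{"x":0,"y":0,"z":0,"turn":0}]'
```

```text
time: 7.9
tool_pos: [0.554, 0.0158, 0.0199]
tool_rot: [-0.0, 0.549, 0.836, -0.0]
contact_force: [-0.3, 0.2, 0.1]
gripper_width: 0.287
grasp_force: 60.5
```

```bash
python3 -m crank '[{"x":0.1,"y":0,"z":0,"turn":0},{"x":0.1,"y":0,"z":0,"turn":0},{"x":0,"y":0,"z":0,"turn":0}]'
```

```text
time: 8.2
tool_pos: [0.5532, 0.0176, 0.0199]
tool_rot: [-0.0, 0.549, 0.836, -0.0]
contact_force: [-0.5, -0.4, 0.6]
gripper_width: 0.288
grasp_force: 60.5
```

```bash
python3 -m crank '[{"x":0.1,"y":0,"z":0,"turn":0},{"x":0.1,"y":0,"z":0,"turn":0},{"x":0,"y":0,"z":0,"turn":0}]'
```

```text
time: 8.5
tool_pos: [0.5527, 0.019, 0.02]
tool_rot: [0.001, 0.549, 0.836, -0.0]
contact_force: [0.6, -2.8, -0.6]
gripper_width: 0.286
grasp_force: 60.5
```

```bash
python3 -m crank '[{"x":0.1,"y":0,"z":0,"turn":0},{"x":0.1,"y":0,"z":0,"turn":0},{"x":0,"y":0,"z":0,"turn":0}]'
```

```text
time: 8.8
tool_pos: [0.5519, 0.0208, 0.02]
tool_rot: [0.0, 0.549, 0.836, -0.0]
contact_force: [1.1, -3.3, -0.5]
gripper_width: 0.291
grasp_force: 60.5
```

```bash
python3 -m crank '[{"x":0.1,"y":0,"z":0,"turn":0},{"x":0.1,"y":0,"z":0,"turn":0},{"x":0.1,"y":0,"z":0,"turn":0},{"x":0,"y":0,"z":0,"turn":0}]'
```

```text
time: 9.2
tool_pos: [0.5507, 0.0235, 0.0201]
tool_rot: [0.001, 0.549, 0.836, -0.0]
contact_force: [0.3, -5.8, 0.5]
gripper_width: 0.29
grasp_force: 60.5
```

```bash
python3 -m crank '[{"x":0.1,"y":0,"z":0,"turn":0},{"x":0.05,"y":0,"z":0,"turn":0},{"x":0,"y":0,"z":0,"turn":0}]'
```

```text
time: 9.5
tool_pos: [0.5503, 0.0246, 0.0201]
tool_rot: [0.001, 0.549, 0.836, -0.0]
contact_force: [0.5, -6.1, -1.1]
gripper_width: 0.289
grasp_force: 60.5
```

```bash
python3 -m crank '[{"x":0.07,"y":0,"z":0,"turn":0},{"x":0,"y":0,"z":0,"turn":0},{"x":0,"y":0,"z":0,"turn":0}]'
```

```text
time: 9.8
tool_pos: [0.55, 0.0252, 0.0201]
tool_rot: [0.001, 0.549, 0.836, -0.0]
contact_force: [1.5, -6.2, -1.8]
gripper_width: 0.288
grasp_force: 60.5
```

```bash
python3 -m crank '[{"x":0.06,"y":0,"z":0,"turn":0},{"x":0.04,"y":0,"z":0,"turn":0},{"x":0,"y":0,"z":0,"turn":0}]'
```

```text
time: 10.1
tool_pos: [0.5497, 0.026, 0.0202]
tool_rot: [0.001, 0.549, 0.836, -0.001]
contact_force: [1.3, -6.5, -0.8]
gripper_width: 0.29
grasp_force: 60.5
```

```bash
python3 -m crank '[{"x":0.05,"y":0,"z":0,"turn":0},{"x":0,"y":0,"z":0,"turn":0},{"x":0,"y":0,"z":0,"turn":0}]'
```

```text
time: 10.4
tool_pos: [0.5495, 0.0263, 0.0202]
tool_rot: [0.001, 0.549, 0.836, -0.001]
contact_force: [1.1, -6.2, -0.0]
gripper_width: 0.289
grasp_force: 60.5
```

```bash
python3 -m crank '[{"x":0.05,"y":0,"z":0,"turn":0},{"x":0,"y":0,"z":0,"turn":0},{"x":0,"y":0,"z":0,"turn":0}]'
```

```text
time: 10.7
tool_pos: [0.5494, 0.0267, 0.0202]
tool_rot: [0.001, 0.549, 0.836, -0.001]
contact_force: [2.5, -7.5, -1.3]
gripper_width: 0.288
grasp_force: 60.5
```

```bash
python3 -m crank '[{"x":0.05,"y":0,"z":0,"turn":0},{"x":0,"y":0,"z":0,"turn":0},{"x":0,"y":0,"z":0,"turn":0}]'
```

```text
time: 11.0
tool_pos: [0.5492, 0.0271, 0.0202]
tool_rot: [0.001, 0.549, 0.836, -0.001]
contact_force: [1.2, -8.1, -0.8]
gripper_width: 0.288
grasp_force: 60.5
```

```bash
python3 -m crank '[{"x":0.05,"y":0,"z":0,"turn":0},{"x":0,"y":0,"z":0,"turn":0},{"x":0,"y":0,"z":0,"turn":0}]'
```

```text
time: 11.3
tool_pos: [0.5491, 0.0274, 0.0203]
tool_rot: [0.001, 0.549, 0.836, -0.001]
contact_force: [2.2, -8.6, 0.2]
gripper_width: 0.286
grasp_force: 60.4
```

```bash
python3 -m crank '[{"x":0.03,"y":0,"z":0,"turn":0},{"x":0,"y":0,"z":0,"turn":0},{"x":0,"y":0,"z":0,"turn":0}]'
```

```text
time: 11.6
tool_pos: [0.5491, 0.0274, 0.0203]
tool_rot: [0.002, 0.549, 0.836, -0.001]
contact_force: [2.1, -9.4, -0.3]
gripper_width: 0.288
grasp_force: 60.4
```

```bash
python3 -m crank '[{"x":0.04,"y":0,"z":0,"turn":0},{"x":0,"y":0,"z":0,"turn":0},{"x":0,"y":0,"z":0,"turn":0}]'
```

```text
time: 11.9
tool_pos: [0.5491, 0.0275, 0.0204]
tool_rot: [0.002, 0.549, 0.836, -0.001]
contact_force: [2.8, -11.2, -1.7]
gripper_width: 0.286
grasp_force: 60.4
```

```bash
python3 -m crank '[{"x":0.03,"y":0,"z":0,"turn":0},{"x":0,"y":0,"z":0,"turn":0},{"x":0,"y":0,"z":0,"turn":0}]'
```

```text
time: 12.2
tool_pos: [0.5491, 0.0275, 0.0204]
tool_rot: [0.002, 0.549, 0.836, -0.001]
contact_force: [3.2, -10.7, -2.0]
gripper_width: 0.29
grasp_force: 60.4
```

```bash
python3 -m crank '[{"x":0,"y":0,"z":0.1,"turn":0},{"x":0,"y":0,"z":0.1,"turn":0},{"x":0,"y":0,"z":0,"turn":0}]'
```

```text
time: 12.5
tool_pos: [0.5496, 0.0276, 0.0194]
tool_rot: [0.002, 0.549, 0.836, -0.001]
contact_force: [1.8, -10.5, 3.0]
gripper_width: 0.287
grasp_force: 60.9
```

```bash
python3 -m crank '[{"x":0,"y":0,"z":0.1,"turn":0},{"x":0,"y":0,"z":0.1,"turn":0},{"x":0,"y":0,"z":0,"turn":0}]'
```

```text
time: 12.8
tool_pos: [0.5502, 0.0278, 0.0177]
tool_rot: [0.003, 0.549, 0.836, -0.0]
contact_force: [2.2, -9.9, 3.5]
gripper_width: 0.289
grasp_force: 61.0
```

```bash
python3 -m crank '[{"x":0.03,"y":0,"z":0.1,"turn":0},{"x":0,"y":0,"z":0.1,"turn":0},{"x":0,"y":0,"z":0,"turn":0}]'
```

```text
time: 13.1
tool_pos: [0.5506, 0.028, 0.0162]
tool_rot: [0.003, 0.549, 0.836, 0.0]
contact_force: [2.8, -9.8, 3.6]
gripper_width: 0.284
grasp_force: 61.1
```

```bash
python3 -m crank '[{"x":0,"y":0,"z":0.1,"turn":0},{"x":0,"y":0,"z":0,"turn":0},{"x":0,"y":0,"z":0,"turn":0}]'
```

```text
time: 13.4
tool_pos: [0.5508, 0.028, 0.0157]
tool_rot: [0.003, 0.549, 0.836, -0.0]
contact_force: [1.2, -10.3, 7.3]
gripper_width: 0.287
grasp_force: 61.4
```

```bash
python3 -m crank '[{"x":0,"y":-0.1,"z":0,"turn":0},{"x":0,"y":-0.1,"z":0,"turn":0},{"x":0,"y":0,"z":0,"turn":0}]'
```

```text
time: 13.7
tool_pos: [0.5503, 0.0278, 0.0158]
tool_rot: [0.005, 0.549, 0.836, 0.002]
contact_force: [6.1, -7.9, 2.6]
gripper_width: 0.286
grasp_force: 60.8
```

```bash
python3 -m crank '[{"x":0,"y":0.08,"z":0.1,"turn":0},{"x":0,"y":0,"z":0,"turn":0},{"x":0,"y":0,"z":0,"turn":0}]'
```

```text
time: 14.0
tool_pos: [0.5503, 0.0278, 0.0148]
tool_rot: [0.004, 0.549, 0.836, 0.001]
contact_force: [3.5, -8.5, 6.6]
gripper_width: 0.289
grasp_force: 61.2
```

```bash
python3 -m crank '[{"x":0,"y":0,"z":0.1,"turn":0},{"x":0,"y":0,"z":0,"turn":0},{"x":0,"y":0,"z":0,"turn":0}]'
```

```text
time: 14.3
tool_pos: [0.55, 0.0277, 0.0135]
tool_rot: [0.004, 0.549, 0.836, 0.0]
contact_force: [4.1, -8.9, 5.5]
gripper_width: 0.288
grasp_force: 61.1
```

```bash
python3 -m crank '[{"x":0.02,"y":0,"z":0.1,"turn":0},{"x":0,"y":0,"z":0,"turn":0},{"x":0,"y":0,"z":0,"turn":0}]'
```

```text
time: 14.6
tool_pos: [0.55, 0.0277, 0.0125]
tool_rot: [0.004, 0.549, 0.836, 0.0]
contact_force: [4.5, -11.1, 5.3]
gripper_width: 0.29
grasp_force: 61.1
```

```bash
python3 -m crank '[{"x":0,"y":0,"z":0.1,"turn":0},{"x":0,"y":0,"z":0,"turn":0},{"x":0,"y":0,"z":0,"turn":0}]'
```

```text
time: 14.9
tool_pos: [0.55, 0.0277, 0.0117]
tool_rot: [0.004, 0.549, 0.836, 0.0]
contact_force: [2.4, -9.2, 5.4]
gripper_width: 0.288
grasp_force: 61.3
```

```bash
python3 -m crank '[{"x":0,"y":0,"z":0.1,"turn":0},{"x":0,"y":0,"z":0,"turn":0},{"x":0,"y":0,"z":0,"turn":0}]'
```

```text
time: 15.2
tool_pos: [0.5501, 0.0277, 0.0115]
tool_rot: [0.004, 0.549, 0.836, 0.0]
contact_force: [0.4, -9.8, 10.7]
gripper_width: 0.287
grasp_force: 61.9
```

```bash
python3 -m crank '[{"x":0,"y":0,"z":0.1,"turn":0},{"x":0,"y":0,"z":0,"turn":0},{"x":0,"y":0,"z":0,"turn":0}]'
```

```text
time: 15.5
tool_pos: [0.5501, 0.0277, 0.0114]
tool_rot: [0.003, 0.549, 0.836, -0.0]
contact_force: [-2.7, -10.5, 17.4]
gripper_width: 0.288
grasp_force: 62.6
```

```bash
python3 -m crank '[{"x":0,"y":0,"z":-0.1,"turn":0},{"x":-0.1,"y":0,"z":0,"turn":0},{"x":-0.1,"y":0,"z":0,"turn":0},{"x":0,"y":0,"z":0,"turn":0}]'
```

```text
time: 15.9
tool_pos: [0.5502, 0.0274, 0.0115]
tool_rot: [0.002, 0.549, 0.836, 0.001]
contact_force: [-1.9, -4.0, 12.7]
gripper_width: 0.29
grasp_force: 62.1
```

```bash
python3 -m crank '[{"x":-0.1,"y":0,"z":0,"turn":0},{"x":-0.1,"y":0,"z":0,"turn":0},{"x":0,"y":0,"z":0,"turn":0}]'
```

```text
time: 16.2
tool_pos: [0.5508, 0.0261, 0.0114]
tool_rot: [0.002, 0.549, 0.836, 0.001]
contact_force: [-2.2, -2.9, 14.0]
gripper_width: 0.288
grasp_force: 62.2
```

```bash
python3 -m crank '[{"x":-0.08,"y":0,"z":-0.1,"turn":0},{"x":0,"y":0,"z":0,"turn":0},{"x":0,"y":0,"z":0,"turn":0}]'
```

```text
time: 16.5
tool_pos: [0.5508, 0.0257, 0.0115]
tool_rot: [0.002, 0.549, 0.836, 0.002]
contact_force: [-1.0, -1.7, 9.5]
gripper_width: 0.29
grasp_force: 61.6
```

```bash
python3 -m crank '[{"x":-0.05,"y":0,"z":0,"turn":0},{"x":0,"y":0,"z":0,"turn":0},{"x":0,"y":0,"z":0,"turn":0}]'
```

```text
time: 16.8
tool_pos: [0.5508, 0.0257, 0.0115]
tool_rot: [0.001, 0.549, 0.836, 0.002]
contact_force: [-0.2, 0.5, 8.8]
gripper_width: 0.284
grasp_force: 61.6
```

```bash
python3 -m crank '[{"x":0,"y":0,"z":0,"turn":0},{"x":0,"y":0,"z":0,"turn":0},{"x":0,"y":0,"z":0,"turn":0}]' 45; python3 -m crank '[{"x":0,"y":0,"z":-0.5,"turn":0},{"x":0,"y":0,"z":-2.5,"turn":0},{"x":0,"y":0,"z":-4.5,"turn":0},{"x":0,"y":0,"z":-4.5,"turn":0},{"x":-4,"y":0,"z":0,"turn":0}]'
python3 - <<'E'
from h import *
o=[]
for n,(x0,y0) in {'top':(180,160),'scene':(215,110)}.items():
    p,d=grab(n); o.append(cv2.resize(p[y0:y0+100,x0:x0+95,::-1],None,fx=4,fy=4,interpolation=cv2.INTER_CUBIC))
cv2.imwrite('pics/g4.png',np.hstack(o)); s=manip.state(); print(s['tool_pos'],s['tool_rot'],s['contact_force'])
E
```

```text
time: 17.1
tool_pos: [0.5481, 0.0253, 0.0083]
tool_rot: [-0.001, 0.549, 0.836, -0.0]
contact_force: [-0.0, 0.9, -0.5]
gripper_width: 0.448
grasp_force: 0.0
time: 17.6
tool_pos: [0.5686, -0.01, 0.1373]
tool_rot: [0.005, 0.547, 0.837, 0.003]
contact_force: [1.1, -0.8, 0.9]
gripper_width: 0.454
grasp_force: 0.0
[ 0.56721093 -0.01459542  0.13205965] [2.91666599e-03 5.50226568e-01 8.35009941e-01 7.84468243e-04] [-1.07368357  0.20163549 -0.10057831]
```

View pics/g4.png

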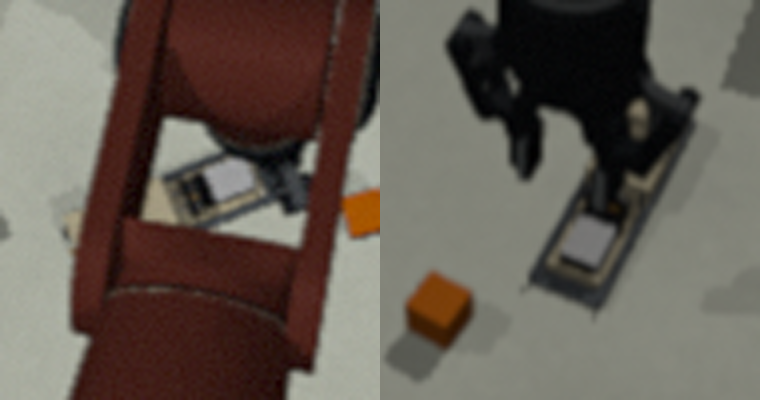

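The view shows the battery sitting in the bay, silver face up with its black stud end against the block. I'll check its height and flatness and find the thumb bar.

```bash
python3 - <<'E'
from meas import *
ex=np.array([.394,-.919]);ey=np.array([.919,.394]);o=np.array([.5329,.0647])
f=np.load('scene.npz');P=pts('scene',f['d']);p=f['p'].astype(int)
X=(P[...,:2]-o)@ex;Y=(P[...,:2]-o)@ey;Z=P[...,2]
m=(abs(X-.047)<.03)&(abs(Y)<.02)&(Z>.012)&(Z<.03)&(p.min(-1)>85)&(np.ptp(p,axis=-1)<12)
A=np.c_[X[m],Y[m],np.ones(m.sum())];c=np.linalg.lstsq(A,Z[m],rcond=None)[0]
print(m.sum(),'z',np.percentile(Z[m],[10,50,90]).round(4),'slopes',c[:2].round(3),'x',np.percentile(X[m],[2,98]).round(4),'y',np.percentile(Y[m],[2,50,98]).round(4))
manip.camera_model('top')
s=manip.state();t=s['tool_pos'];print('tcp unit',(t[:2]-o)@ex,(t[:2]-o)@ey,t[2])
p,d=grab('top');
for n in ('top','scene'):
    P=pts(n,np.load(n+'.npz')['d']);X=(P[...,:2]-o)@ex;Y=(P[...,:2]-o)@ey;Z=P[...,2]
    k=(X>-.085)&(X<.0)&(abs(Y)<.03)&(Z>.033)&(Z<.045);print(n,k.sum(),X[k].mean() if k.sum() else 0,Y[k].mean() if k.sum() else 0)
E
```

```text
99 z [0.0207 0.0224 0.0244] slopes [0.017 0.033] x [0.03   0.0605] y [-0.0105  0.0015  0.0133]
tcp unit 0.08639099285263753 0.0002893485869320278 0.13205964580783394
top 0 0 0
scene 18 -0.049722996551431795 -0.005202263928324187
```

```bash
python3 -m crank '[{"x":4,"y":0,"z":0,"turn":0},{"x":4,"y":0,"z":0,"turn":0},{"x":4,"y":0,"z":0,"turn":0},{"x":3.5,"y":0,"z":0,"turn":0},{"x":0,"y":0,"z":0,"turn":0}]' 0; python3 -m crank '[{"x":0,"y":0,"z":2.5,"turn":0},{"x":0,"y":0,"z":2.5,"turn":0},{"x":0,"y":0,"z":2,"turn":0},{"x":0,"y":0,"z":0,"turn":0},{"x":0,"y":0,"z":0,"turn":0}]'
python3 - <<'E'
from meas import *
ex=np.array([.394,-.919]);ey=np.array([.919,.394]);o=np.array([.5329,.0647])
t=manip.state()['tool_pos'];print('tcp unit',(t[:2]-o)@ex,(t[:2]-o)@ey,t[2])
p,d=grab('scene');P=pts('scene',d);X=(P[...,:2]-o)@ex;Y=(P[...,:2]-o)@ey;Z=P[...,2]
k=(X>-.06)&(X<.0)&(abs(Y)<.03)&(Z>.034)&(Z<.042)&(p.min(-1)>45);print(k.sum(),X[k].mean(),Y[k].mean())
cv2.imwrite('pics/g5.png',cv2.resize(p[90:210,220:340,::-1],None,fx=4,fy=4,interpolation=cv2.INTER_CUBIC))
E
```

```text
time: 18.25
tool_pos: [0.5001, 0.1337, 0.1272]
tool_rot: [-0.002, 0.547, 0.837, -0.001]
contact_force: [0.5, 0.1, -0.3]
gripper_width: 0.001
grasp_force: 0.0
time: 18.75
tool_pos: [0.5026, 0.13, 0.0583]
tool_rot: [-0.001, 0.549, 0.836, -0.001]
contact_force: [-0.2, -0.1, 0.1]
gripper_width: 0.005
grasp_force: 0.0
tcp unit -0.07197284337176167 -0.00211889874978855 0.05834919330330662
37 -0.05062396244506574 0.00063690259586682
```

View pics/g5.png

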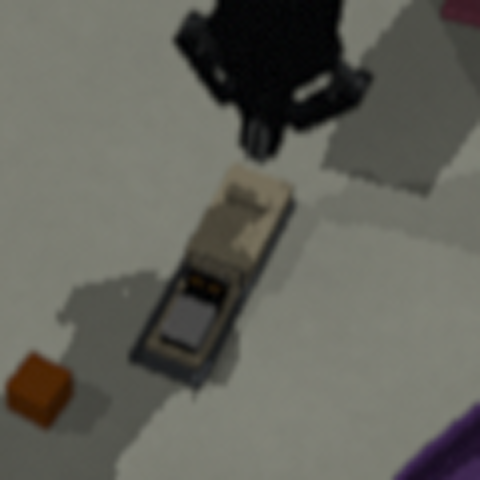

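The view shows the closed fingers above the rear of the hood, behind the thumb bar. Bar x is about -50 mm, and the battery is flat in the bay.

```bash
python3 -m crank '[{"x":0.2,"y":0.2,"z":1.2,"turn":0},{"x":0,"y":0,"z":0.9,"turn":0},{"x":0,"y":0,"z":0.4,"turn":0},{"x":0,"y":0,"z":0,"turn":0}]';  python3 -m crank '[{"x":-0.3,"y":0,"z":0,"turn":0},{"x":-0.3,"y":0,"z":0,"turn":0},{"x":-0.3,"y":0,"z":0,"turn":0},{"x":0,"y":0,"z":0,"turn":0}]'
```

```text
time: 19.2
tool_pos: [0.5034, 0.1329, 0.0328]
tool_rot: [-0.001, 0.549, 0.836, -0.001]
contact_force: [0.9, -0.2, -0.2]
gripper_width: 0.002
grasp_force: 0.0
time: 19.6
tool_pos: [0.508, 0.1248, 0.0342]
tool_rot: [-0.0, 0.549, 0.836, 0.001]
contact_force: [-0.7, 3.5, 0.4]
gripper_width: 0.002
grasp_force: 1.5
```

```bash
python3 -m crank '[{"x":-0.6,"y":0,"z":0,"turn":0},{"x":-0.6,"y":0,"z":0,"turn":0},{"x":-0.6,"y":0,"z":0,"turn":0},{"x":-0.6,"y":0,"z":0,"turn":0},{"x":-0.6,"y":0,"z":0,"turn":0}]'
```

```text
time: 20.1
tool_pos: [0.5202, 0.0967, 0.0341]
tool_rot: [0.0, 0.549, 0.836, 0.0]
contact_force: [-1.0, 4.7, 1.9]
gripper_width: -0.0
grasp_force: 2.2
```

```bash
python3 -m crank '[{"x":-0.5,"y":0,"z":0,"turn":0},{"x":-0.5,"y":0,"z":0,"turn":0},{"x":-0.5,"y":0,"z":0,"turn":0},{"x":-0.5,"y":0,"z":0,"turn":0},{"x":0,"y":0,"z":0,"turn":0}]'
```

```text
time: 20.6
tool_pos: [0.5279, 0.0778, 0.0338]
tool_rot: [0.0, 0.549, 0.836, -0.0]
contact_force: [0.1, 0.6, 0.1]
gripper_width: -0.001
grasp_force: 0.2
```

```bash
python3 -m crank '[{"x":-0.4,"y":0,"z":0,"turn":0},{"x":-0.4,"y":0,"z":0,"turn":0},{"x":-0.4,"y":0,"z":0,"turn":0},{"x":-0.4,"y":0,"z":0,"turn":0},{"x":0,"y":0,"z":0,"turn":0}]'
```

```text
time: 21.1
tool_pos: [0.534, 0.0634, 0.0337]
tool_rot: [0.0, 0.549, 0.836, -0.0]
contact_force: [-0.0, 2.4, 1.0]
gripper_width: -0.001
grasp_force: 1.0
```

```bash
python3 -m crank '[{"x":-0.3,"y":0,"z":0,"turn":0},{"x":-0.3,"y":0,"z":0,"turn":0},{"x":-0.2,"y":0,"z":0,"turn":0},{"x":0,"y":0,"z":0,"turn":0}]'
```

```text
time: 21.5
tool_pos: [0.537, 0.0564, 0.0337]
tool_rot: [-0.0, 0.549, 0.836, -0.0]
contact_force: [-1.5, 2.9, -0.1]
gripper_width: -0.002
grasp_force: 1.4
```

```bash
python3 -m crank '[{"x":-0.15,"y":0,"z":0,"turn":0},{"x":-0.15,"y":0,"z":0,"turn":0},{"x":-0.1,"y":0,"z":0,"turn":0},{"x":0,"y":0,"z":0,"turn":0}]'
```

```text
time: 21.9
tool_pos: [0.5374, 0.0554, 0.0337]
tool_rot: [-0.003, 0.549, 0.836, 0.001]
contact_force: [-4.1, 13.2, 3.9]
gripper_width: -0.003
grasp_force: 6.5
```

```bash
python3 -m crank '[{"x":-0.15,"y":0,"z":0,"turn":0},{"x":-0.15,"y":0,"z":0,"turn":0},{"x":0,"y":0,"z":0,"turn":0}]'
```

```text
time: 22.2
tool_pos: [0.5376, 0.0551, 0.0337]
tool_rot: [-0.005, 0.55, 0.835, 0.003]
contact_force: [-8.2, 20.5, 7.5]
gripper_width: 0.001
grasp_force: 11.1
```

```bash
python3 -m crank '[{"x":0.5,"y":0,"z":0,"turn":0},{"x":0.5,"y":0,"z":0,"turn":0},{"x":0.2,"y":0,"z":-1.5,"turn":0},{"x":0,"y":0,"z":-4,"turn":0},{"x":4,"y":0,"z":-4,"turn":0}]'; python3 -m crank '[{"x":4,"y":0,"z":-2,"turn":0},{"x":4,"y":0,"z":0,"turn":0},{"x":0,"y":0,"z":0,"turn":0},{"x":0,"y":0,"z":0,"turn":0}]'
python3 - <<'E'
from meas import *
ex=np.array([.394,-.919]);ey=np.array([.919,.394]);o=np.array([.5329,.0647])
for n in ('top','scene'):
    p,d=grab(n);P=pts(n,d);q=p.astype(int);X=(P[...,:2]-o)@ex;Y=(P[...,:2]-o)@ey;Z=P[...,2]
    k=(X>-.12)&(X<.12)&(abs(Y)<.012)&(abs(Z-.0275)<.0045);print(n,k.sum(),np.percentile(X[k],[1,5,95,99]).round(4))
    k=(X>-.12)&(X<.12)&(abs(Y)<.03)&(Z>.034)&(Z<.043);print('bar',k.sum(),np.median(X[k]))
    k=(abs(Y)<.02)&(Z>.004)&(Z<.012)&(X>.04)&(X<.11);print('case end',k.sum(),np.percentile(X[k],[50,95]))
cv2.imwrite('pics/g6.png',cv2.resize(p[90:210,220:340,::-1],None,fx=4,fy=4,interpolation=cv2.INTER_CUBIC))
E
```

```text
time: 22.7
tool_pos: [0.5227, 0.0913, 0.1268]
tool_rot: [0.002, 0.551, 0.834, -0.0]
contact_force: [1.0, 0.7, 0.2]
gripper_width: 0.002
grasp_force: 0.0
time: 23.1
tool_pos: [0.4897, 0.1672, 0.1453]
tool_rot: [0.001, 0.549, 0.836, 0.0]
contact_force: [0.6, -0.1, 0.6]
gripper_width: -0.001
grasp_force: 0.0
top 279 [-0.0837 -0.0767  0.068   0.072 ]
bar 31 0.02416555018971991
case end 11 [0.07635615 0.09170047]
scene 324 [-0.0787 -0.0703  0.0705  0.0744]
bar 43 0.02666795142828265
case end 42 [0.06950855 0.07976435]
```

View pics/g6.png

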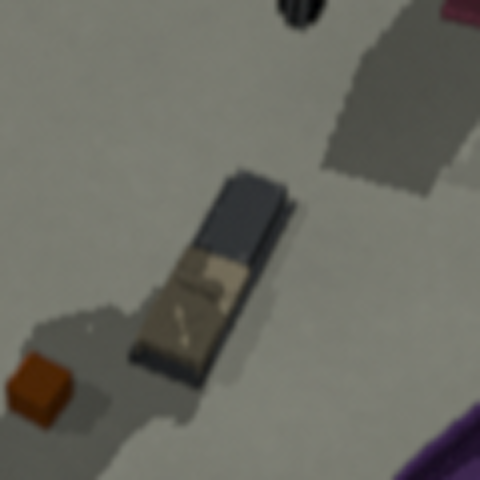

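The view shows the hood closed over the bay with its front edge at the case end. The push ended on a firm stop at 20 N, and nothing is touching the unit.

```bash
python3 -c "
from plant import manip
print(manip.job_done())"
```

```text
the job is handed in; nothing more can be done
None
```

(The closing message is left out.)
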